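Bed a vacuum filter on the test stand and hold the purge slide at the mark

TASK

Take the filter cartridge with the round knob on top, set it upright in the round sprung dish of the test stand, press it down with the gripper until the dish is fully depressed, then let go so that it springs back up with the cartridge standing in it. Then pull the spring-return purge slide out by its upright paddle until the paddle is abreast of the upright steel fin that marks the setting beside it, and keep it there: the program finishes while still holding the slide at the mark. Leave the other things on the bench where they are.

Things in the scene. Friction and masses are not known exactly. Their poses are not given: they have to be found in the camera images.
- cartridge: Filter cartridge, standing loose on the bench at the start: a pleated cylinder 94 mm tall and 84 mm in diameter (76 mm over the pleats) with black end caps, and on its top a round black knob 36 mm in diameter and 38 mm tall (132 mm in all). About 0.2 to 0.33 kg. Origin at the centre of its underside, z up. A shorter filter without a knob and a round brush, which may stand in any of the same places, are not wanted.
- test_stand: Test stand fixed to the bench: aluminium base plate 240 x 330 x 12 mm. Origin on the bench, near the plate's middle; its x points away from the robot (give or take its yaw), z up. The dish is on its left (+y) half, the slide with a 78 mm high block (a gauge above its rear, to 138 mm) on its right (-y) half.
- seat_top (a point): Centre of the inner floor of the round rubber dish (the sprung seat), 48 mm above the bench when up. Inside, the dish is about 94 mm across at the floor and widens to 106 mm at its rim, 10 mm above the floor.
- seat (a joint): How far the dish is pressed down: 0 up, 0.012 m fully depressed on its stop. A spring of 500 N/m resists, 7 N at the start and 13 N at the bottom, and lifts the dish and cartridge again when let go.
- purge_grip (a point): A point in the middle of the slide's paddle, 80 mm above the bench, 14 mm below the paddle's top. The upright black paddle is 14 mm thick along the pull (stand's x), 44 mm wide (stand's y), and reaches from 35 to 94 mm above the bench. A rod of 12 mm diameter at 60 mm height joins it to the block, whose brass collar is 51 mm behind the paddle's rear face at rest. It is pulled along the stand's -x.
- purge_slide (a joint): How far the slide is pulled out: 0 in, 0.075 m at its end stop. A spring of 90 N/m pulls it back, 3.6 N at the start and about 8.6 N at 55 mm.
- mark_tip (a point): Upper end of the mark: a 4 mm thick steel fin (across the stand's x) on a clamp block that stands on a rail beside the paddle's way, on the stand's -y side, 18 mm or more clear of the paddle's edge and reaching 59 mm above the bench. The slide is at the mark when the middle of the paddle's thickness has the same x in the stand's frame as this point. The mark lies 30 to 55 mm out from the paddle's rest.
Things that resemble listed ones, but are neither listed nor needed, are in the scene too. Leave any brown look-alike of the cartridge alone.

How it is judged:
On the way, in this order (a step that is already met when the one before it is completed fails the run):
1. the cartridge stands in the dish and presses it fully down, pushed by the gripper (value of joint seat above 0.0105 m and horizontal distance between cartridge and seat_top below 0.009 m and angle between cartridge's own z axis and vertical below 0.08 rad and contact force between any of the fingers, the arm and cartridge above 0.5 N and contact force between cartridge and seat above 8 N), for 0.2 s.
2. let go: the dish has sprung back up with the cartridge standing in it (value of joint seat below 0.004 m and horizontal distance between cartridge and seat_top below 0.009 m and angle between cartridge's own z axis and vertical below 0.06 rad and contact force between each of the fingers, the arm and cartridge below 0.1 N), for 0.2 s.
At the end, for the whole second after the job is handed in: The gripper holds the purge slide still, the middle of its paddle within 5 mm of the mark along the pull; the cartridge stands free and upright, flat in the dish (within 9 mm of its centre), and the dish is up (pressed less than 4 mm) (all of step 2 and x of purge_grip in the frame of mark_tip between -0.005 and 0.005 m and contact force between any of the fingers, the arm and purge_slide above 2 N and velocity of joint purge_slide between -0.01 and 0.01 m/s and z of cartridge in the frame of seat_top below 0.004 m and linear speed of cartridge below 0.02 m/s and contact force between cartridge and purge_slide below 0.1 N); the arm keeps its last pose, push and grip.
It fails at once if a bystander is shifted by more than 40 mm (distance of any of small_filter, round_brush, crevice_nozzle, screwdriver, screw_jar, clamp_ring from where it was at the start of the episode above 0.04 m).
It also fails if it takes over 54 s, if anything falls off the work surface, if the arm or the gripper's body presses on something with over 40 N, if the wrist force passes 120 N, or if a joint passes its speed limit or range.

ROBOT

A 6-joint arm with a two-finger parallel gripper is mounted at the origin on the work surface. World frame = base frame: x ahead of the robot, y to its left, z up, the work surface at z = 0. Lengths are in m, angles in rad, forces in N, time in s.
With the tool pointing down it reaches from about 0.375 to 0.9 m from the base axis. Payload 3.1 kg.
Tool frame: the origin (TCP) lies at the very end of the fingers, on their centre line; the grasp point (between the pads) lies 19 mm behind it (grip_depth is the distance from the TCP to the grasp point, in m); z points along the fingers, y is the line along which they close (so a half turn about z gives the same grasp; the last joint's range is limited). The gripper opens to 85 mm and grips with 20 to 120 N. Pads are 22 mm wide; open, the fingers measure 114 mm over their backs; the gripper's body (76 mm by 85 mm) begins 54 mm behind the grasp point. The pads swing forward as they close: fully open they stand 13 mm farther back than shut.
Start: joints at [-1.302, 0.527, 1.433, -0, 1.181, -0.178], TCP at [0.27, -0.564, 0.231] pointing down, gripper open.
Joint ranges: [-3.08, 3.08], [-0.75, 2.2], [0.22, 2.44], [-1.43, 4.57], [0, 2.65], [-2.85, 2.85]. Speed limits (rad/s): [2.79, 2.79, 3.14, 3.14, 3.14, 3.14].

INTERFACE

Orientations are given as a unit quaternion [x, y, z, w].
In Python, from station import * gives the robot as it stands.
- The arm moves only by the tool apply_moves, never from a script. Its argument "plan" is a list of rows, each a list of 7 numbers: the shift along the tool's x, y, z in m, then the turn, a rotation vector about the tool's x, y, z in rad, then the gripper command: -1 is fully open, 1 is shut, values between are in proportion. In form: [[dx, dy, dz, wx, wy, wz, jaw], ...]. A call has 1 to 8 rows; each row shifts and turns the commanded pose from where the row before left it, along the tool's axes as they then stand; what a row does not reach is not made up. A row lasts 1/8 s, in which the tool goes at most 62.5 mm and 10.7 degrees, less where a joint would pass 70% of its speed; a pose out of reach is approached as far as the arm can. A call is refused whole if a number of a shift passes 0.0625 or a number of a turn 0.188, either way. A call with a gripper value outside its range is refused whole. The fingers move at their own pace and stop on an object; "force" is the grip in N (left out, the last holds). Time passes only in rows, so rows that do not move let the fingers close. It gives the time, the measured TCP pose, the force, the opening and the grip force at its end, in the units of the state.
- sense(): the state, without advancing time (a new reading comes with each control period).
- snapshot(name): name is "scene" or "side" or "wrist"; returns the picture (420x560x3 uint8, red, green, blue); there is no depth.
- calibration(name): a dict with "camera_matrix" (3x3 intrinsics, pixels), "k1" (the pictures are not rectified: a ray, as slopes to the right and down, at radius r is drawn at 1 + k1 r^2 times it, then the intrinsics apply), "R" (3x3) and "t" (3): a world point X has camera coordinates R X + t; the wrist camera has in their place "mount" (4x4, takes a point from camera to tool coordinates, whose origin is the TCP and whose axes are the flange's). Camera axes: x right, y down, z forward; pixel columns grow to the right and rows downward; lengths in m; the calibration is good to about 2 mm. A picture is of the moment at which its call begins: read the wrist's pose just before it. calibration takes no time and is no camera call.
- sign_off(): hands the job in; it is judged then, once.
The state is a dict: "t": time; "q": joint angles; "qd": joint speeds; "tau": joint torques, N m; "tcp_pos": TCP position; "tool_rot": TCP orientation; "force": force on the tool from outside, world axes, zero at the start; "ft_torque": the same for the moment, N m; "finger_gap": opening from 0.0 (shut) to 1.0 (fully open); "gripper_force": force on a finger pad.
Only numpy, scipy, OpenCV 4.12 (cv2) and the standard library are available. Lean on these libraries where they do the work, as an engineer would, in place of code of your own. Each camera call takes 0.05 s, during which the arm holds its last target. There are 200 camera calls.

## Working session

There is one attempt and no reset: what is moved stays moved. The work goes in short steps, Python scripts to look and compute and a tool call to move; the robot and the scene stay as the last step left them, time stands still between calls to the robot, and variables do not carry over. Pictures are saved under pics/ and viewed, at most 10 in all, crops included, and the job is handed in when it is done.

Besides the shell and the picture viewer there is one more tool, called after "Call:" in YAML: its name, and indented under it one key for each argument. apply_moves: Moves the arm, as the interface text tells. Its arguments: {"type":"object","properties":{"plan":{"type":"array"},"force":{"type":"number"}},"required":["plan"]}

```bash
mkdir -p pics; python3 - <<'E'
from station import *
import cv2
s=sense();print(s)
for n in("scene","side","wrist"):
    c=calibration(n);print(n,c)
    cv2.imwrite(f"pics/{n}0.png",snapshot(n)[:,:,::-1])
E
```

```text
{'t': 0.0, 'q': array([-1.30246823e+00,  5.28485470e-01,  1.43389054e+00, -3.92011528e-07,
        1.18138672e+00, -1.78514870e-01]), 'qd': array([ 7.45649104e-04, -7.42922965e-04,  1.15048459e-03,  8.52903020e-05,
        3.33064114e-03,  6.94907434e-05]), 'tau': array([ 1.61074395e-04, -4.42348480e+01, -1.78024077e+01, -3.42890071e-04,
        8.39717919e-03, -6.80063749e-06]), 'tcp_pos': array([ 0.26990308, -0.56293373,  0.23032549]), 'tool_rot': array([ 9.75144479e-01,  2.21567300e-01, -4.88900567e-05, -1.08393557e-03]), 'force': array([0.61375841, 0.40082285, 0.34440842]), 'ft_torque': array([ 0.04833275,  0.01630947, -0.0125382 ]), 'gripper_force': 0.0, 'finger_gap': 1.0025729813169184}
scene {'camera_matrix': array([[437.26831526,   0.        , 279.8971536 ],
       [  0.        , 437.26831526, 207.2548447 ],
       [  0.        ,   0.        ,   1.        ]]), 'k1': -0.09455378562445212, 'R': array([[ 0.57745316,  0.8163214 , -0.01293147],
       [ 0.50732104, -0.371191  , -0.77771628],
       [-0.63966648,  0.44253432, -0.62848243]]), 't': array([-0.23587061, -0.21763234,  1
[... 279 characters left out ...]
[-0.25424714,  0.66983857, -0.69762073],
       [ 0.22655408, -0.66000418, -0.71628746]]), 't': array([0.4633418 , 0.2244246 , 0.98262231])}
wrist {'camera_matrix': array([[350.42885951,   0.        , 278.28082558],
       [  0.        , 350.42885951, 209.90283884],
       [  0.        ,   0.        ,   1.        ]]), 'k1': -0.0021424467863068223, 'mount': array([[ 3.94132645e-04, -9.66314434e-01, -2.57364061e-01,
         6.50274143e-02],
       [ 9.99999309e-01,  9.58348550e-05,  1.17159237e-03,
         2.17875428e-04],
       [-1.10746217e-03, -2.57364345e-01,  9.66313804e-01,
        -1.43527236e-01],
       [ 0.00000000e+00,  0.00000000e+00,  0.00000000e+00,
         1.00000000e+00]])}
```

View pics/scene0.png

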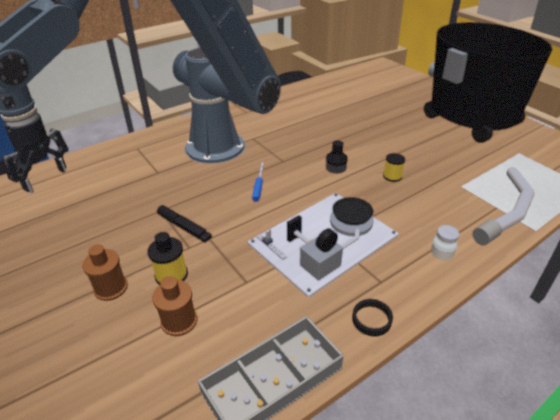

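View pics/side0.png

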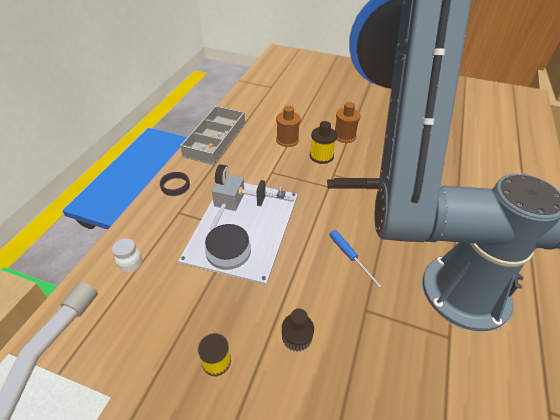

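The wanted cartridge (yellow pleats, knob) is at scene (166,255) and side (323,145), with two brown look-alikes next to it. The dish is at scene (352,212) and side (228,242), and the paddle at scene (294,228) and side (262,192).

```bash
cat > h.py <<'E'
from station import *
import cv2, numpy as np
from scipy.spatial.transform import Rotation as Ro
def cam(n,s=None):
    c=calibration(n);K=c['camera_matrix'];k=c['k1']
    if n=='wrist':
        s=s or sense();T=np.eye(4);T[:3,:3]=Ro.from_quat(s['tool_rot']).as_matrix();T[:3,3]=s['tcp_pos']
        M=T@c['mount'];R=M[:3,:3].T;t=-R@M[:3,3]
    else:R,t=c['R'],c['t']
    return K,k,R,t
def ray(n,u,v,s=None):
    K,k,R,t=cam(n,s)
    d=np.array([(u-K[0,2])/K[0,0],(v-K[1,2])/K[1,1]]);p=d.copy()
    for _ in range(20):p=d/(1+k*(p@p))
    return -R.T@t,R.T@np.array([*p,1])
def plane(n,u,v,z,s=None):
    o,d=ray(n,u,v,s);return o+d*(z-o[2])/d[2]
def proj(n,X,s=None):
    K,k,R,t=cam(n,s);c=R@X+t;p=c[:2]/c[2];p=p*(1+k*(p@p));return K[0,0]*p+K[:2,2]
def tri(*obs):
    A=0;b=0
    for o in obs:
        o_,d=ray(*o);d/=np.linalg.norm(d);P=np.eye(3)-np.outer(d,d);A=A+P;b=b+P@o_
    return np.linalg.solve(A,b)
E
python3 - <<'E'
from h import *
for (a,b) in [((163,240),(325,127)),((352,212),(228,242)),((294,228),(262,192))]:
    print(tri(('scene',*a),('side',*b)).round(4))
print('sc',[plane('scene',*p,.012).round(4) for p in[(250,240),(337,197),(397,234),(309,290)]])
print('si',[plane('side',*p,.012).round(4) for p in[(297,195),(266,281),(180,262)]])
for n,c in(("scene",[(100,300,220,360),(235,410,180,300)]),("side",[(270,370,90,170),(170,310,160,290)])):
    im=cv2.imread(f"pics/{n}0.png")
    ps=[cv2.resize(im[y0:y1,x0:x1],(400,300),interpolation=cv2.INTER_CUBIC) for x0,x1,y0,y1 in c]
    globals()[n]=np.hstack(ps)
cv2.imwrite('pics/z1.png',np.vstack([scene,side]))
E
```

```text
[ 0.4761 -0.3823  0.1169]
[0.5991 0.1032 0.0461]
[ 0.5765 -0.0787  0.0679]
sc [array([ 0.5002, -0.1619,  0.012 ]), array([0.495 , 0.1473, 0.012 ]), array([0.7142, 0.1705, 0.012 ]), array([ 0.7271, -0.1414,  0.012 ])]
si [array([ 0.491 , -0.1607,  0.012 ]), array([0.4696, 0.1559, 0.012 ]), array([0.6983, 0.1801, 0.012 ])]
```

View pics/z1.png

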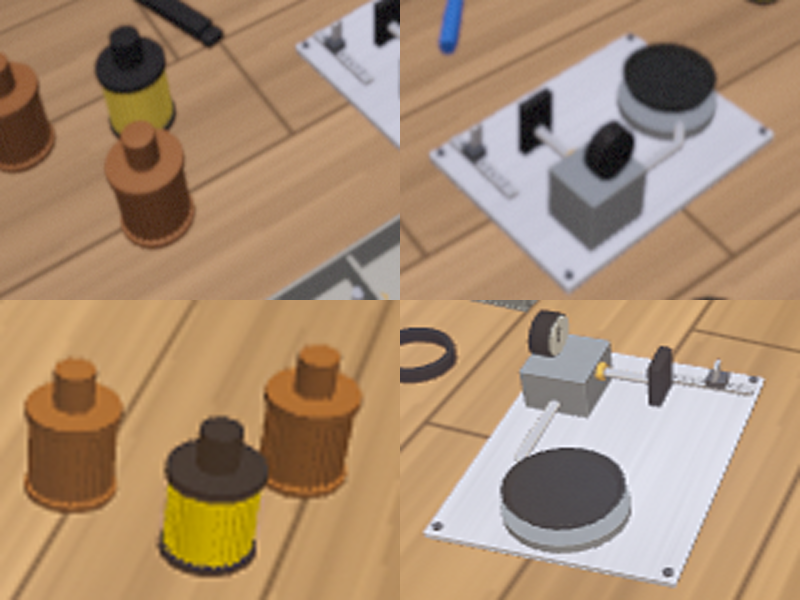

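Call:
apply_moves:
  plan:
    - [0.044,-0.0127,0,0,0,0,-1]
    - [0.044,-0.0127,0,0,0,0,-1]
    - [0.044,-0.0127,0,0,0,0,-1]
    - [0.044,-0.0127,-0.01,0,0,0,-1]
    - [0.044,-0.0127,-0.01,0,0,0,-1]
    - [0.045,-0.0125,0,0,0,0,-1]
    - [0,0,0,0,0,0,-1]
    - [0,0,0,0,0,0,-1]
  force: 60

```text
t: 1.15
tcp_pos: [0.4758, -0.3806, 0.2509]
tool_rot: [0.975, 0.222, -0.0, -0.0]
force: [0.2, 0.3, -0.4]
finger_gap: 0.997
gripper_force: 0.0
```

```bash
python3 - <<'E'
from h import *
s=sense();print(s['t'],s['tcp_pos'],s['tool_rot'],s['force'])
cv2.imwrite("pics/w1.png",snapshot("wrist")[:,:,::-1])
print(proj('wrist',s['tcp_pos'],s))
E
```

```text
1.15 [ 0.47583622 -0.38055621  0.25094461] [ 9.75085884e-01  2.21827089e-01 -4.81772929e-04 -1.72918119e-04] [ 0.18335551  0.25297436 -0.41271616]
[277.370688   268.28854761]
```

View pics/w1.png

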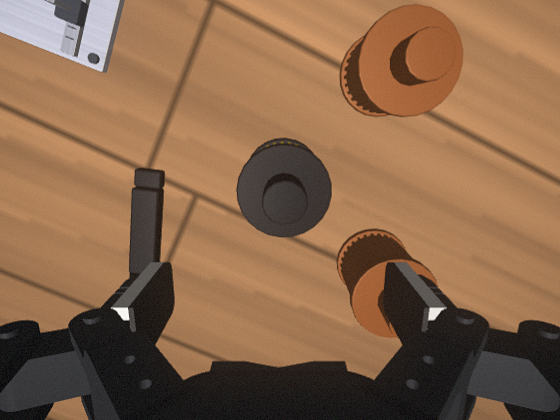

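The black cap is centred at (284,189) and its knob top at (285,200). Brown look-alikes stand at (412,60) and (393,298), with a dark crevice nozzle at (146,220). I'll compute positions.

```bash
python3 - <<'E'
from h import *
s=sense()
R=Ro.from_quat(s['tool_rot']).as_matrix()
for u,v,z in[(285,200.5,.132),(284,189,.094),(432,53,.132),(412,60,.094),(393,298,.094)]:
    p=plane('wrist',u,v,z,s);print(p.round(4),(R.T@(p-s['tcp_pos'])).round(4))
E
```

```text
[ 0.4802 -0.3851  0.132 ] [0.0026 0.0057 0.119 ]
[ 0.4813 -0.3844  0.094 ] [0.0039 0.0056 0.157 ]
[ 0.6187 -0.4311  0.132 ] [0.1077 0.107  0.1188]
[ 0.6196 -0.4308  0.094 ] [0.1087 0.1071 0.1568]
[ 0.4309 -0.524   0.094 ] [-0.1018  0.1098  0.157 ]
```

Call:
apply_moves:
  plan:
    - [0.0035,0.0055,0.04,0,0,0,-0.3]
    - [0,0,0.045,0,0,0,-0.3]
    - [0,0,0.04,0,0,0,-0.3]
    - [0,0,0.025,0,0,0,-0.3]
    - [0,0,0,0,0,0,-0.3]
    - [0,0,0,0,0,0,1]
    - [0,0,0,0,0,0,1]
    - [0,0,0,0,0,0,1]
  force: 60

```text
t: 2.2
tcp_pos: [0.4822, -0.3847, 0.1025]
tool_rot: [0.975, 0.222, 0.0, 0.001]
force: [-0.3, -0.2, 0.7]
finger_gap: 0.404
gripper_force: 59.8
```

```bash
python3 - <<'E'
from h import *
s=sense();print(s)
E
```

```text
{'t': 2.2, 'q': array([-8.54273884e-01,  6.79521472e-01,  1.56013687e+00, -3.00454778e-04,
        8.99481546e-01,  2.69845574e-01]), 'qd': array([ 2.76998906e-03,  1.07487493e-03,  6.51385323e-04, -3.34799852e-03,
        4.68415968e-04, -1.21053184e-05]), 'tau': array([ 1.41361984e-01, -4.57672727e+01, -1.31031570e+01,  1.15618974e-01,
        5.19268576e-02, -1.81697658e-02]), 'tcp_pos': array([ 0.48216844, -0.38471867,  0.10248524]), 'tool_rot': array([9.75142058e-01, 2.21577183e-01, 4.76898110e-04, 1.13597810e-03]), 'force': array([-0.30975155, -0.20745412,  0.7122574 ]), 'ft_torque': array([-0.14009356,  0.04059747,  0.00451123]), 'gripper_force': 59.77589964866638, 'finger_gap': 0.40393619020171867}
```

Call:
apply_moves:
  plan:
    - [0,0,-0.05,0,0,0,1]
    - [0,0,-0.055,0,0,0,1]
    - [0,0,-0.055,0,0,0,1]
    - [0.0,-0.03,-0.01,0,0,0,1]
    - [0.02,-0.05,0,0,0,0,1]
    - [0.024,-0.05,0,0,0,0,1]
    - [0.024,-0.05,0,0,0,0,1]
    - [0.024,-0.05,0,0,0,0,1]

```text
t: 3.2
tcp_pos: [0.465, -0.135, 0.2718]
tool_rot: [0.975, 0.221, 0.0, 0.0]
force: [0.8, 0.1, -2.0]
finger_gap: 0.404
gripper_force: 60.8
```

Call:
apply_moves:
  plan:
    - [0.024,-0.05,0,0,0,0,1]
    - [0.024,-0.05,0,0,0,0,1]
    - [0.024,-0.05,0,0,0,0,1]
    - [0,-0.013,0,0,0,0,1]
    - [0,0,0,0,0,0,1]
    - [0,0,0,0,0,0,1]

```text
t: 3.95
tcp_pos: [0.4602, 0.0401, 0.2715]
tool_rot: [0.975, 0.221, 0.0, 0.0]
force: [-0.2, 0.2, -2.9]
finger_gap: 0.404
gripper_force: 61.0
```

```bash
python3 - <<'E'
from h import *
s=sense();print(s)
cv2.imwrite("pics/w2.png",snapshot("wrist")[:,:,::-1])
E
```

```text
{'t': 3.95, 'q': array([-1.55345574e-01,  2.52874288e-01,  1.77509610e+00, -7.40398428e-04,
        1.11265571e+00,  9.70084521e-01]), 'qd': array([-0.01264618,  0.00393797, -0.00533893,  0.00489344,  0.00319831,
        0.00380504]), 'tau': array([ 5.66173643e-01, -3.11267030e+01, -1.72875631e+01,  2.62526254e-02,
        3.58577573e-02, -2.16310313e-03]), 'tcp_pos': array([0.46024845, 0.04007522, 0.27151597]), 'tool_rot': array([9.75272097e-01, 2.21006772e-01, 3.26583036e-04, 4.87027288e-04]), 'force': array([-0.20590803,  0.23380325, -2.906347  ]), 'ft_torque': array([-0.01917925, -0.02603183, -0.01958818]), 'gripper_force': 61.02379560470581, 'finger_gap': 0.40438584341076983}
```

View pics/w2.png

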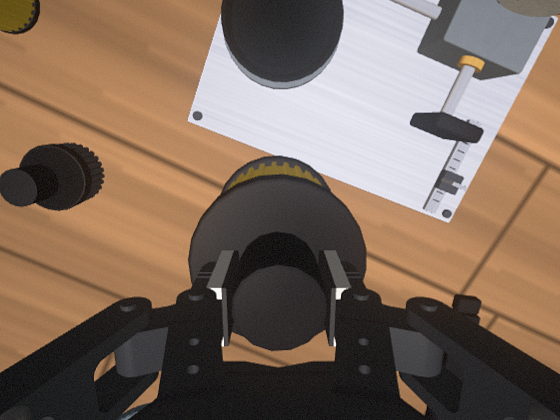

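The dish rim spans columns 222–343 with its bottom at row 81, so its centre is about (283,21). The near plate screws are at (197,116) and (446,214), the paddle top at about (447,125), and the fin clamp at about (452,181).

```bash
python3 - <<'E'
from h import *
s=sense();R=Ro.from_quat(s['tool_rot']).as_matrix()
im=cv2.imread('pics/w2.png');g=im.max(2)
m=((g<75)*255).astype(np.uint8)
n,l,st,_=cv2.connectedComponentsWithStats(m)
k=l[30,283];print(st[k])
c,_=cv2.findContours((l==k).astype(np.uint8),0,cv2.CHAIN_APPROX_NONE)
c=max(c,key=len)[:,0]
c=c[(c[:,1]>3)]
for z in(.058,):
    P=np.array([plane('wrist',u,v,z,s)[:2] for u,v in c])
    A=np.c_[2*P,np.ones(len(P))];x=np.linalg.lstsq(A,(P**2).sum(1),rcond=None)[0]
    r=np.sqrt(x[2]+x[:2]@x[:2]);print('dish',x[:2],r,np.abs(np.hypot(*(P-x[:2]).T)-r).max())
a=plane('wrist',197,116,.012,s);b=plane('wrist',446,214,.012,s);d=a-b
print(a,b,'yaw deg',np.degrees(np.arctan2(-d[0],d[1])),np.hypot(*d[:2]))
D=np.array([*x[:2],s['tcp_pos'][2]]);print('tool delta',R.T@(D-s['tcp_pos']))
# crops refined in fixed views
for n_,ps in(('scene',(352,208)),('side',(227.5,239))):print(n_,plane(n_,*ps,.058), proj(n_,np.array([*x[:2],.058])))
E
```

```text
[ 221    0  122   82 8141]
dish [0.60084557 0.10255718] 0.05534502022878818 0.0007408719688125481
[0.48119279 0.14886578 0.012     ] [ 0.50434027 -0.16230016  0.012     ] yaw deg 4.254368607521555 0.3120257160954851
tool delta [1.53807295e-01 3.90165395e-03 6.26677281e-05]
scene [0.59941258 0.10595379 0.058     ] [351.43327111 208.73431011]
side [0.59706486 0.10058065 0.058     ] [225.83585489 239.15894379]
```

Call:
apply_moves:
  plan:
    - [0.04,0.001,0,0,0,0,1]
    - [0.045,0.001,0,0,0,0,1]
    - [0.04,0.001,0,0,0,0,1]
    - [0.029,0,0,0,0,0,1]
    - [0,0,0.04,0,0,0,1]
    - [0,0,0.04,0,0,0,1]
    - [0,0,0.025,0,0,0,1]
    - [0,0,0,0,0,0,1]

```text
t: 5.0
tcp_pos: [0.5987, 0.1034, 0.1637]
tool_rot: [0.975, 0.22, -0.003, -0.001]
force: [-0.5, 0.9, -3.0]
finger_gap: 0.402
gripper_force: 60.9
```

```bash
python3 - <<'E'
from h import *
s=sense();print(s['tcp_pos'],s['force'])
a=snapshot("side")[160:300,150:310,::-1];b=snapshot("scene")[130:270,270:430,::-1]
cv2.imwrite("pics/p3.png",np.hstack([cv2.resize(x,(400,350),interpolation=cv2.INTER_CUBIC) for x in(a,b)]))
E
```

```text
[0.59870476 0.1034382  0.16370529] [-0.45427552  0.8574637  -2.95827359]
```

View pics/p3.png

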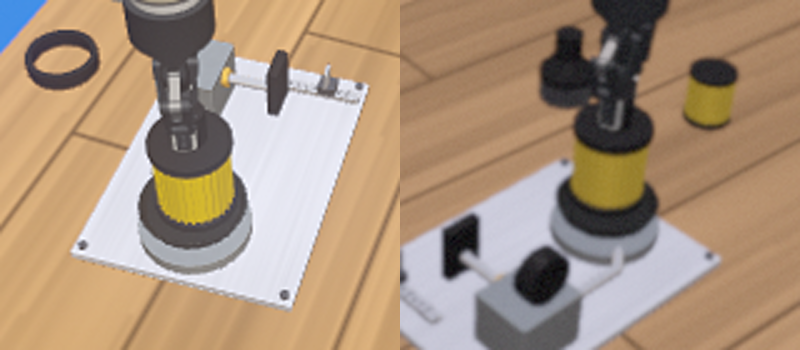

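The cartridge is centred over the dish in both views. Next I descend slowly and press.

Call:
apply_moves:
  plan:
    - [0.002,0.001,0.004,0,0,0,1]
    - [0,0,0.005,0,0,0,1]
    - [0,0,0.004,0,0,0,1]
    - [0,0,0.003,0,0,0,1]
    - [0,0,0.003,0,0,0,1]
    - [0,0,0,0,0,0,1]

```text
t: 5.85
tcp_pos: [0.6024, 0.1053, 0.148]
tool_rot: [0.975, 0.222, 0.0, -0.0]
force: [-2.0, 1.1, 3.8]
finger_gap: 0.404
gripper_force: 61.7
```

Call:
apply_moves:
  plan:
    - [0,0,0.004,0,0,0,1]
    - [0,0,0.004,0,0,0,1]
    - [0,0,0.003,0,0,0,1]
    - [0,0,0,0,0,0,1]
    - [0,0,0,0,0,0,1]

```text
t: 6.48
tcp_pos: [0.6025, 0.1055, 0.1384]
tool_rot: [0.975, 0.222, 0.001, -0.0]
force: [-3.9, 1.5, 11.0]
finger_gap: 0.404
gripper_force: 62.1
```

Call:
apply_moves:
  plan:
    - [0,0,0.002,0,0,0,1]
    - [0,0,0.002,0,0,0,1]
    - [0,0,0,0,0,0,1]
    - [0,0,0,0,0,0,1]

```text
t: 6.98
tcp_pos: [0.6028, 0.1058, 0.1382]
tool_rot: [0.975, 0.222, 0.002, 0.0]
force: [-9.0, 2.3, 30.7]
finger_gap: 0.403
gripper_force: 64.4
```

Force jumped to 30 N, so the dish is on its stop. Now I ease up and then release.

Call:
apply_moves:
  plan:
    - [0,0,-0.004,0,0,0,1]
    - [0,0,-0.004,0,0,0,1]
    - [0,0,-0.004,0,0,0,1]
    - [0,0,-0.003,0,0,0,1]
    - [0,0,0,0,0,0,1]
    - [0,0,0,0,0,0,1]

```text
t: 7.72
tcp_pos: [0.6023, 0.1053, 0.1476]
tool_rot: [0.975, 0.222, 0.0, -0.0]
force: [-1.6, 0.9, 4.7]
finger_gap: 0.405
gripper_force: 61.6
```

Call:
apply_moves:
  plan:
    - [0,0,0,0,0,0,0.0]
    - [0,0,0,0,0,0,-0.3]
    - [0,0,0,0,0,0,-0.6]
    - [0,0,0,0,0,0,-0.6]

```text
t: 8.22
tcp_pos: [0.6023, 0.1049, 0.147]
tool_rot: [0.975, 0.222, -0.0, 0.0]
force: [-0.6, 0.2, 0.9]
finger_gap: 0.797
gripper_force: 0.0
```

Call:
apply_moves:
  plan:
    - [0,0,-0.02,0,0,0,-0.6]
    - [0,0,-0.04,0,0,0,-0.6]
    - [0,0,-0.05,0,0,0,-0.6]
    - [0,0,-0.03,0,0,0,-0.6]
    - [0,0,0,0,0,0,-0.6]

```text
t: 8.85
tcp_pos: [0.604, 0.1051, 0.2904]
tool_rot: [0.975, 0.222, 0.003, 0.001]
force: [-0.2, 0.4, 0.2]
finger_gap: 0.799
gripper_force: 0.0
```

```bash
python3 - <<'E'
from h import *
s=sense();print(s['tcp_pos'],s['force'],s['q'])
a=snapshot("side")[160:300,150:310,::-1];b=snapshot("scene")[130:270,270:430,::-1]
w=snapshot('wrist')[:,:,::-1]
t=np.hstack([cv2.resize(x,(400,350),interpolation=cv2.INTER_CUBIC) for x in(a,b)])
cv2.imwrite("pics/p4.png",t);cv2.imwrite('pics/w4.png',w)
E
```

```text
[0.60399297 0.10506218 0.29039938] [-0.20106871  0.39327854  0.19879037] [-9.82038143e-03  4.49055972e-01  1.39857465e+00 -4.04991881e-05
  1.28698188e+00  1.11410689e+00]
```

View pics/p4.png

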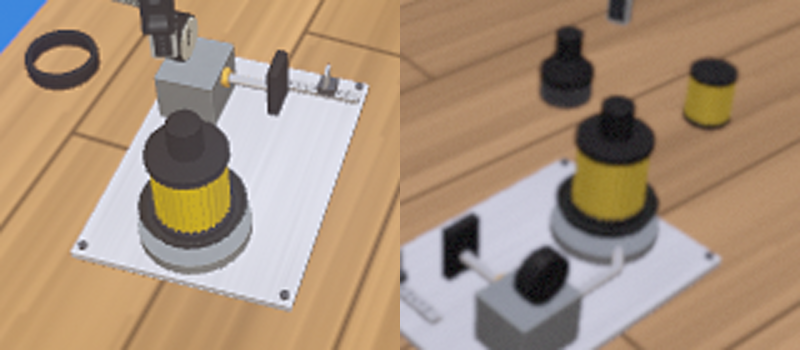

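The cartridge stands upright in the raised dish. Next: go to the slide and turn so the jaws close along the pull.

Call:
apply_moves:
  plan:
    - [-0.038,0.036,0,0,0,0,-0.6]
    - [-0.038,0.036,0,0,0,0,-0.6]
    - [-0.038,0.036,0,0,0,0,-0.6]
    - [-0.037,0.036,0,0,0,0,-0.6]
    - [0,0,0,0,0,-0.17,-0.6]
    - [0,0,0,0,0,-0.17,-0.6]
    - [0,0,0,0,0,-0.17,-0.6]
    - [0,0,0,0,0,-0.17,-0.6]

```text
t: 10.0
tcp_pos: [0.5272, -0.0898, 0.2853]
tool_rot: [0.844, 0.536, -0.001, -0.002]
force: [0.2, -0.9, -1.0]
finger_gap: 0.801
gripper_force: 0.0
```

Call:
apply_moves:
  plan:
    - [0,0,0,0,0,-0.17,-0.6]
    - [0,0,0,0,0,-0.17,-0.6]
    - [0,0,0.01,0,0,-0.179,-0.6]
    - [0,0,0.01,0,0,0,-0.6]
    - [0,0,0,0,0,0,-0.6]
    - [0,0,0,0,0,0,-0.6]

```text
t: 10.75
tcp_pos: [0.5283, -0.09, 0.267]
tool_rot: [0.681, 0.733, -0.0, -0.0]
force: [0.4, 0.4, -0.2]
finger_gap: 0.797
gripper_force: 0.0
```

```bash
python3 - <<'E'
from h import *
s=sense();print(s['tcp_pos'],s['tool_rot'],s['force'],s['q'])
np.save('s5.npy',s,allow_pickle=True)
w=snapshot('wrist')[:,:,::-1];cv2.imwrite('pics/w5.png',w)
E
```

```text
[ 0.52826183 -0.09004142  0.26697438] [ 6.80626157e-01  7.32630821e-01 -1.08593806e-04 -3.19035055e-04] [ 0.41284622  0.42730365 -0.21538067] [-3.77488655e-01  3.64995328e-01  1.61265830e+00  3.15749914e-05
  1.16461243e+00 -4.51063431e-01]
```

View pics/w5.png

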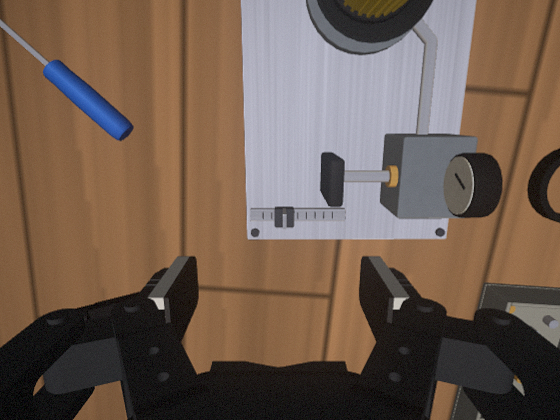

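The slide is in view: paddle near (332,180), fin and clamp near (285,216) on the rail, block at (430,175). I'll zoom in.

```bash
python3 - <<'E'
import cv2
w=cv2.imread('pics/w5.png')[140:245,240:400]
cv2.imwrite('pics/z5.png',cv2.resize(w,(800,525),interpolation=cv2.INTER_CUBIC))
E
```

```text
(no output)
```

View pics/z5.png

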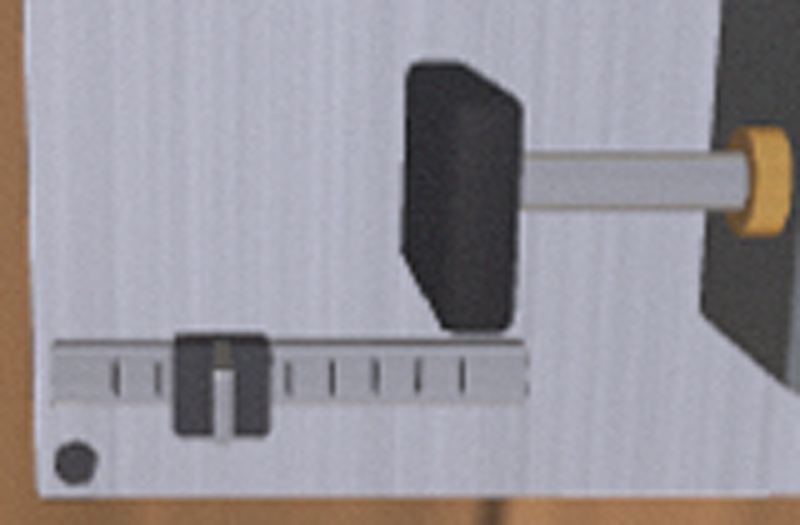

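```bash
python3 - <<'E'
from h import *
s=np.load('s5.npy',allow_pickle=True).item();R=Ro.from_quat(s['tool_rot']).as_matrix()
f=lambda x,y,z:plane('wrist',240+x/5,140+y/5,z,s)
yaw=np.radians(4.25);ex=np.array([np.cos(yaw),np.sin(yaw),0]);ey=np.array([-ex[1],ex[0],0])
pts=dict(lb=f(443,330,.094),rb=f(513,327,.094),rt=f(522,103,.094),c=f(482,216,.094),fin=f(224,440,.059),finL=f(215,440,.059),rodA=f(524,180,.066),rodB=f(745,180,.066),botlt=f(408,65,.035),botlb=f(403,250,.035),scr=f(76,462,.012),
 coll=f(745,180,.06))
for k,p in pts.items():print(k,p.round(4),'stand xy',(p@ex).round(4),(p@ey).round(4),'tool',(R.T@(p-s['tcp_pos'])).round(4))
print('yaw tool x',np.degrees(2*np.arctan2(s['tool_rot'][1],s['tool_rot'][0])))
a=f(76,462,.012);b=plane('wrist',440,232,.012,s);print('yaw',np.degrees(np.arctan2(*(b-a)[[1,0]])))
E
```

```text
lb [ 0.5765 -0.1026  0.094 ] stand xy 0.5673 -0.145 tool [-0.0161  0.0473  0.1729]
rb [ 0.5894 -0.1011  0.094 ] stand xy 0.5803 -0.1445 tool [-0.0155  0.0603  0.1729]
rt [ 0.586  -0.0596  0.094 ] stand xy 0.58 -0.1028 tool [0.0261 0.0599 0.1729]
c [ 0.5812 -0.0806  0.094 ] stand xy 0.5736 -0.1235 tool [0.0054 0.0536 0.1729]
fin [ 0.539  -0.1383  0.059 ] stand xy 0.5272 -0.1779 tool [-0.049   0.0073  0.208 ]
finL [ 0.5371 -0.1385  0.059 ] stand xy 0.5254 -0.1779 tool [-0.049   0.0054  0.208 ]
rodA [ 0.5938 -0.0777  0.066 ] stand xy 0.5864 -0.1215 tool [0.0074 0.0664 0.2009]
rodB [ 0.6376 -0.0745  0.066 ] stand xy 0.6303 -0.1215 tool [0.0074 0.1103 0.2009]
botlt [ 0.5725 -0.0597  0.035 ] stand xy 0.5665 -0.102 tool [0.0269 0.0465 0.232 ]
botlb [ 0.5756 -0.0997  0.035 ] stand xy 0.5667 -0.1421 tool [-0.0132  0.0467  0.2319]
scr [ 0.5061 -0.1616  0.012 ] stand xy 0.4928 -0.1986 tool [-0.0698 -0.0272  0.255 ]
coll [ 0.6395 -0.0753  0.06  ] stand xy 0.6322 -0.1225 tool [0.0064 0.1122 0.2069]
yaw tool x 94.21480878539835
yaw 4.3530085918257555
```

Call:
apply_moves:
  plan:
    - [0.006,0.0265,0,0,0,0,0.05]
    - [0,0.027,0.02,0,0,0,0.05]
    - [0,0,0.05,0,0,0,0.05]
    - [0,0,0.05,0,0,0,0.05]
    - [0,0,0.04,0,0,0,0.05]
    - [0,0,0.02,0,0,0,0.05]
    - [0,0,0,0,0,0,0.05]
  force: 50

```text
t: 11.68
tcp_pos: [0.5804, -0.0798, 0.0859]
tool_rot: [0.68, 0.733, -0.001, -0.001]
force: [-1.0, -0.3, 0.8]
finger_gap: 0.474
gripper_force: 0.0
```

```bash
python3 - <<'E'
from h import *
s=sense();print(s['tcp_pos'],s['force'])
a=snapshot("side")[150:250,190:320,::-1];b=snapshot("scene")[180:280,240:370,::-1]
cv2.imwrite("pics/p6.png",np.hstack([cv2.resize(x,(400,308),interpolation=cv2.INTER_CUBIC) for x in(a,b)]))
E
```

```text
[ 0.58035029 -0.07979017  0.085938  ] [-1.04359421 -0.3211586   0.83771769]
```

View pics/p6.png

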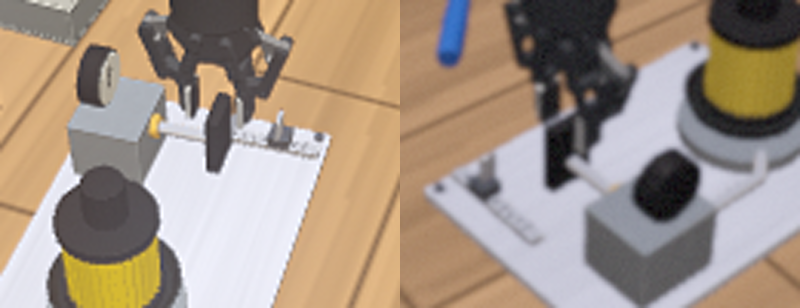

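The fingers straddle the paddle. Go down a bit more and close.

Call:
apply_moves:
  plan:
    - [0,0,0.008,0,0,0,0.05]
    - [0,0,0.005,0,0,0,0.05]
    - [0,0,0,0,0,0,0.05]
    - [0,0,0,0,0,0,0.7]
    - [0,0,0,0,0,0,1]
    - [0,0,0,0,0,0,1]
    - [0,0,0,0,0,0,1]

```text
t: 12.65
tcp_pos: [0.5792, -0.0802, 0.0746]
tool_rot: [0.68, 0.733, -0.001, -0.001]
force: [-5.0, -2.5, 5.0]
finger_gap: 0.155
gripper_force: 50.1
```

Call:
apply_moves:
  plan:
    - [0,-0.006,0,0,0,0,1]
    - [0,-0.008,0,0,0,0,1]
    - [0,-0.01,0,0,0,0,1]
    - [0,-0.01,0,0,0,0,1]
    - [0,-0.008,0,0,0,0,1]
    - [0,-0.004,0,0,0,0,1]
    - [0,0,0,0,0,0,1]
    - [0,0,0,0,0,0,1]

```text
t: 13.65
tcp_pos: [0.5383, -0.0834, 0.0747]
tool_rot: [0.68, 0.733, 0.002, 0.003]
force: [6.8, 4.0, -3.2]
finger_gap: 0.157
gripper_force: 49.2
```

```bash
python3 - <<'E'
from h import *
s=sense();print(s['tcp_pos'],s['force'],s['finger_gap'],(s['tcp_pos'][0]-.5792)*.99725+(s['tcp_pos'][1]+.0802)*.0741)
a=snapshot("side")[160:235,220:320,::-1];w=snapshot('wrist')[:,:,::-1]
b=snapshot("scene")[190:265,240:340,::-1]
cv2.imwrite('pics/w7.png',w)
yaw=np.radians(4.3);ex=np.array([np.cos(yaw),np.sin(yaw),0]);ey=np.array([-ex[1],ex[0],0])
cv2.imwrite("pics/p7.png",np.vstack([np.hstack([cv2.resize(x,(400,300),interpolation=cv2.INTER_CUBIC) for x in(a,b)]),np.hstack([cv2.resize(w[150:350,150:410],(390,300)),np.zeros((300,410,3),np.uint8)])]))
E
```

```text
[ 0.53828011 -0.08337613  0.0746761 ] [ 6.83672715  4.00320913 -3.2466787 ] 0.15655571713705077 -0.041042715013418093
```

View pics/p7.png

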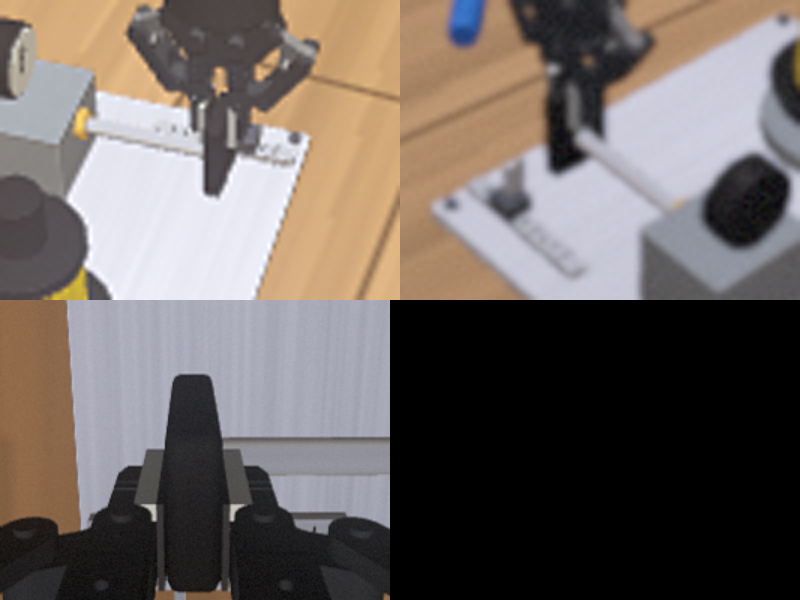

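The paddle is held by both pads (w7 crop) and pulled about 41 mm. A thin grey strip just below the paddle, near (270,348), may be the fin. The scene view shows the fin at about (269,230). I'm at my picture limit, so I'll check the rest numerically.

```bash
python3 - <<'E'
from h import *
s=sense()
fin=np.array([.539,-.1383,.059])
yaw=np.radians(4.3);ex=np.array([np.cos(yaw),np.sin(yaw),0]);R=Ro.from_quat(s['tool_rot']).as_matrix()
print('pred fin tip',proj('wrist',fin,s),'with -1.9mm',proj('wrist',fin-.0019*ex,s))
g=cv2.cvtColor(cv2.imread('pics/w7.png'),6)
for r in range(338,362,3):print(r,g[r,256:296:2])
print('tri fin',tri(('scene',268.7,230.6),('side',280.6,186)),[plane('scene',268.7,230.6,.059),plane('side',280.6,186,.059)])
print((fin-s['tcp_pos'])@ex)
E
```

```text
pred fin tip [271.23789899 350.98800539] with -1.9mm [267.63549696 351.00661289]
338 [ 46  51 111  65  27  26  31  28  33  25  26  30  24  22  29  25  29  26
  26  11]
341 [ 50  50 134 168  12  20  26  25  27  29  27  26  27  27  31  26  23  31
  24  81]
344 [ 91  93 104  97  99 114  84  64  64  47  52  50  49  43  52  46  49  59
  92 102]
347 [ 99 101 103  98 100 122 139 136 142 100 100  99 101  96  99 102 101 100
  98 102]
350 [103  98 100  99  98 121 139 138 142  98  97 103  98 100 102  99 101 101
 102 101]
353 [100 103  99 100  96  92 105 106 105  94  97  99  98  97  96 100  98 102
  98 102]
356 [ 99  95 101 103 102 100 100 102  99 101 100  98  98 100  97 102 100 100
 103  99]
359 [100 101  99 100 100 102 100  97 100 102 100  97  99 100  99  97 100 101
 101 102]
tri fin [ 0.53798627 -0.13030004  0.05853908] [array([ 0.54263764, -0.12903546,  0.059     ]), array([ 0.53533267, -0.13354043,  0.059     ])]
-0.0034687379777606823
```

```bash
python3 - <<'E'
from h import *
s=sense();R=Ro.from_quat(s['tool_rot']).as_matrix()
g=cv2.cvtColor(cv2.imread('pics/w7.png'),6)
for r in(325,335):print(g[r,250:304])
for u,v,z in[(269.5,352,.059),(278.5,335,.094)]:print((R.T@(plane('wrist',u,v,z,s)-s['tcp_pos'])).round(4))
E
```

```text
[17 27 20 26 34 51 56 51 51 43 11 26 17 21 26 20 29 19 33 33 26 34 25 32
 17 24 27 28 32 29 31 30 30 25 32 25 22 27 32 22 24 29 20 23 17 24 15 30
 45 51 53 50 47 26]
[24 20 16 17 42 79 50 53 52 51 63 84 20 32 24 33 32 37 28 24 34 32 29 31
 32 31 25 24 26 26 29 27 27 30 31 29 30 33 37 30 28 21 24 22 18 22 12 14
 58 48 52 61 70 16]
[-0.0554 -0.0045  0.0157]
[-0.021   0.0002 -0.0193]
```

Call:
apply_moves:
  plan:
    - [0,-0.003,0,0,0,0,1]
    - [0,-0.0025,0,0,0,0,1]
    - [0,0,0,0,0,0,1]
    - [0,0,0,0,0,0,1]
    - [0,0,0,0,0,0,1]

```text
t: 14.42
tcp_pos: [0.5331, -0.0838, 0.0747]
tool_rot: [0.68, 0.733, 0.002, 0.003]
force: [8.1, 4.1, -2.7]
finger_gap: 0.154
gripper_force: 49.2
```

```bash
python3 - <<'E'
from h import *
s=sense();R=Ro.from_quat(s['tool_rot']).as_matrix();w=snapshot('wrist')
print(s['tcp_pos'],s['force'],s['finger_gap'],s['gripper_force'],(s['tcp_pos'][0]-.5792)*.99725+(s['tcp_pos'][1]+.0802)*.0741)
g=cv2.cvtColor(w,cv2.COLOR_RGB2GRAY).astype(float)
print(g[347:352,262:296].mean(0).round());print(g[335,250:304])
for u in(270,274,278,282,286):print(u,(R.T@(plane('wrist',u,352,.059,s)-s['tcp_pos'])).round(4))
# cartridge check by yellow mask, before/after
for n in('side','scene'):
    m=[];
    h=cv2.cvtColor(snapshot(n),cv2.COLOR_RGB2HSV);k=cv2.inRange(h,(20,130,60),(35,255,255))
    p=proj(n,np.array([.601,.104,.095])).astype(int);k=k[p[1]-40:p[1]+40,p[0]-40:p[0]+40];y,x=np.nonzero(k);print(n,p,len(x),x.mean()-40,y.mean()-40)
E
```

```text
[ 0.53305985 -0.0837662   0.07467769] [ 8.06453574  4.06941725 -2.73553765] 0.15449430349643703 49.192514419555664 -0.04627751893456237
[102. 103. 100. 101. 102. 100. 102. 101. 102. 101. 100. 101.  98. 104.
 124. 140. 139. 138. 137. 139. 142. 140.  98. 100.  99. 100.  99. 100.
  99.  99. 100. 100. 100.  99.]
[29. 17. 15. 11. 37. 75. 52. 54. 53. 49. 61. 84. 17. 27. 26. 36. 19. 27.
 31. 32. 27. 26. 30. 31. 20. 29. 30. 31. 26. 29. 33. 23. 30. 29. 27. 26.
 30. 32. 24. 31. 33. 27. 25. 20. 26. 21. 13. 29. 53. 51. 52. 57. 74. 20.]
270 [-0.0554 -0.0042  0.0157]
274 [-0.0554 -0.0021  0.0157]
278 [-0.0555  0.      0.0157]
282 [-0.0555  0.0021  0.0157]
286 [-0.0555  0.0043  0.0158]
side [224 230] 517 2.7969052224371396 10.901353965183752
scene [353 197] 790 6.863291139240509 1.5531645569620238
```

```bash
python3 -c "
from station import *
print(sign_off())"
```

```text
the job is handed in; nothing more can be done
None
```

I handed the job in at about 14.5 s: the cartridge was pressed to the stop and released, and it stands in the raised dish. The gripper holds the purge slide about 46 mm out, within about 1 mm of the mark by my measurement. The sign-off returned no verdict, and I viewed 11 pictures against the limit of 10.

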